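# Load two pressure balances with their ring weights

### The arm

A 7-joint arm with a two-finger parallel gripper is mounted at the origin on the work surface. World frame = base frame: x ahead of the robot, y to its left, z up, the work surface at z = 0. Lengths are in m, angles in rad, forces in N, time in s.
With the tool pointing down it reaches from about 0.425 to 0.95 m from the base axis. Payload 4.7 kg.
Tool frame: the origin (TCP) lies midway between the tips of the shut fingers; the grasp point (between the pads) lies 19 mm behind it; z points along the fingers, y is the line along which they close (so a half turn about z gives the same grasp; the last joint's range is limited). The gripper opens to 85 mm and grips with 20 to 120 N. Pads are 22 mm wide; open, the fingers measure 114 mm over their backs; the gripper's body (76 mm by 85 mm) begins 54 mm behind the grasp point. The pads swing forward as they close: fully open they stand 13 mm farther back than shut.
Start: joints at [1.188, 0.469, -0.049, 1.532, 0.024, 1.141, -0.082], TCP at [0.234, -0.633, 0.231] pointing down, gripper open.
Joint ranges: [-2.59, 2.59], [-0.33, 1.99], [-1.39, 1.29], [0.1, 2.45], [-1.04, 4.18], [0.21, 1.99], [-2.66, 2.66]. Speed limits (rad/s): [2.57, 2.57, 3.14, 3.14, 3.14, 3.14, 3.14].

### API

Orientations are given as a rotation vector (axis times angle).
In Python, from cell import * gives the robot as it stands. The module is installed in compiled form; this text tells all that it offers. Calls block until the motion is done:
- move_ptp(position, orientation): joint-space move of the TCP to a pose.
- move_linear(position, ori=None, max_speed=0.15, threshold=None): straight line of the TCP; ori=None keeps the orientation; max_speed is the mean speed in m/s. With threshold (N) it stops when the force on the tool has changed by that much, and returns True; else False.
- set_joints(angles): joint-space move.
- grip(opening, squeeze=None): finger opening in m; squeeze is the grip in N (None keeps the last); returns when the fingers have stopped.
- sleep(seconds).
- ik(position, orientation): joint angles nearest the present ones, or None.
- get_state(): the state.
- camera(name): name is "scene" or "top" or "wrist"; returns a dict with "frame" (384x512x3 uint8, red, green, blue), "fx", "fy", "cx", "cy" (pixels), "cam_to_world" (4x4, takes a point from camera to world coordinates). Camera axes: x right, y up, looking along -z (the intrinsics and any distortion apply to the point x, -y, -z); pixel columns grow to the right and rows downward; lengths in m; the calibration is good to about 2 mm. The wrist camera is an equidistant fisheye: a pixel r from the principal point sees the ray r / f radians off the axis. A picture is of the moment at which its call begins. There is no depth.
A pose or a line that the arm cannot do raises PlanningError and nothing moves.
- close_job(): hands the job in; it is judged then, once.
Trained networks look in the newest picture that a camera, given by its name, has taken for a name from the list of things; names that differ only in an ending like _2 or _b are one class to them, and where a whole thing is asked for, a point or a joint stands for the part that bears it (a point fixed in the world has none). Each returns a list of dicts, best first, with "p" (0 to 1); they miss things now and then, are a little off and sometimes report something else, mostly with a low value. They report only what shows in the picture. A call takes as long as a camera call.
- look_for(camera, name): "bbox" ([left, top, width, height] in pixels, round what is visible of it).
The state is a dict: "time_s": time; "joints": joint angles; "dq": joint speeds; "tau": joint torques, N m; "tcp_pos": TCP position; "eef_rot": TCP orientation; "contact_force": force on the tool from outside, world axes, zero at the start; "moment": the same for the moment, N m; "finger_gap": finger opening in m; "grip_force": force on a finger pad.
Only numpy, scipy, OpenCV 4.12 (cv2) and the standard library are available. Lean on these libraries where they do the work, as an engineer would, in place of code of your own. Each camera call takes 0.05 s, during which the arm holds its last target. There are 200 camera calls.

### The job

Load the two pressure balances for the next calibration point: the two larger ring weights go over the spindle of the balance with the wide carrier and the two smaller ones over the spindle of the balance with the narrow carrier, on each the larger weight underneath and the smaller lying flat on top of it. Lower every weight down onto its seat rather than letting it drop, and leave the steel blanking disc and the brass adapter where they stand.

Things in the scene. Friction and masses are not known exactly. Their poses are not given: they have to be found in the camera images.
- weight_66: Ring weight of plain stainless steel lying flat on the bench: a flat ring, outer diameter 66 mm, bore (centre hole, right through) 22 mm diameter, 15 mm thick, about 358 g; the largest of the four. Origin at the centre of its underside, z up; its yaw has no meaning.
- weight_56: Ring weight of plain stainless steel lying flat on the bench: a flat ring, outer diameter 56 mm, bore (centre hole, right through) 22 mm diameter, 15 mm thick, about 245 g; the second largest. Origin at the centre of its underside, z up; its yaw has no meaning.
- weight_46: Ring weight of plain stainless steel lying flat on the bench: a flat ring, outer diameter 46 mm, bore (centre hole, right through) 22 mm diameter, 15 mm thick, about 151 g; the third largest. Origin at the centre of its underside, z up; its yaw has no meaning.
- weight_36: Ring weight of plain stainless steel lying flat on the bench: a flat ring, outer diameter 36 mm, bore (centre hole, right through) 22 mm diameter, 15 mm thick, about 75 g; the smallest. Origin at the centre of its underside, z up; its yaw has no meaning.
- balance_wide: Fixed pressure balance with the wide carrier, a steel disc 120 mm across, its top 124 mm above the bench, on a column over a black plate (x -70..130, y +-75 mm, top at 57 mm; fittings to 95). Mid-disc a seat 32 mm wide, top at 130 mm, and on it an upright spindle 14 mm thick, its last 8 mm tapering to 5, tip at 168 mm. Rings stack on the seat. Origin: spindle axis at bench level, z up.
- balance_narrow: Fixed pressure balance with the narrow carrier, a steel disc 74 mm across, its top 124 mm above the bench, on a column over a black plate (x -70..130, y +-75 mm, top at 57 mm; fittings to 95). Mid-disc a seat 32 mm wide, top at 130 mm, and on it an upright spindle 14 mm thick, its last 8 mm tapering to 5, tip at 168 mm. Rings stack on the seat. Origin: spindle axis at bench level, z up.
- blank: Bystander among the weights: a solid steel blanking disc with no hole, 52 mm in diameter and 8 mm thick, with a boss 26 mm in diameter on top, 14 mm high in all. Not a weight; stays where it is. Origin at the centre of its underside.
- adapter: Bystander among the weights: a brass threaded adapter standing upright, hexagon about 28 mm across at the foot, 38 mm high. Stays where it is. Origin at the centre of its underside.

How it is judged:
At the end, for the whole second after the job is handed in: 66 mm ring on the wide balance's seat with the 56 mm ring on it; 46 mm ring on the narrow balance's seat with the 36 mm ring on it: each within 7 mm of the spindle axis, underside within 4 mm of 130 mm (lower) or 145 mm (upper), level within 0.08 rad, slower than 0.02 m/s (horizontal distance between each of weight_66, weight_56 and balance_wide below 0.007 m and z of weight_66 in the frame of balance_wide between 0.126 and 0.134 m and angle between each of weight_66, weight_56, weight_46, weight_36's own z axis and vertical below 0.08 rad and linear speed of each of weight_66, weight_56, weight_46, weight_36 below 0.02 m/s and z of weight_56 in the frame of balance_wide between 0.141 and 0.149 m and horizontal distance between each of weight_46, weight_36 and balance_narrow below 0.007 m and z of weight_46 in the frame of balance_narrow between 0.126 and 0.134 m and z of weight_36 in the frame of balance_narrow between 0.141 and 0.149 m); the robot touches nothing.
It fails at once if a weight is dropped (moves faster than 0.5 m/s while the fingers do not touch it: a free fall of about 13 mm) ((contact force between weight_66 and the fingers below 0.05 N and linear speed of weight_66 above 0.5 m/s) or (contact force between weight_56 and the fingers below 0.05 N and linear speed of weight_56 above 0.5 m/s) or (contact force between weight_46 and the fingers below 0.05 N and linear speed of weight_46 above 0.5 m/s) or (contact force between weight_36 and the fingers below 0.05 N and linear speed of weight_36 above 0.5 m/s)).
It fails at once if the blanking disc is shifted by more than 20 mm (distance of blank from where it was at the start of the episode above 0.02 m).
It fails at once if the brass adapter is shifted by more than 20 mm or tipped over (distance of adapter from where it was at the start of the episode above 0.02 m or angle between adapter's own z axis and vertical above 0.5 rad).
It also fails if it takes over 112 s, if anything falls off the work surface, if the arm or the gripper's body presses on something with over 40 N, if the wrist force passes 120 N, or if a joint passes its speed limit or range.

## Working session

There is one attempt and no reset: what is moved stays moved. The work goes in short steps, each a Python script; the robot and the scene stay as the last script left them, time stands still between calls to the robot, and variables do not carry over. Pictures are saved under pics/ and viewed, at most 14 in all, crops included, and the job is handed in when it is done.

```bash
mkdir -p pics; cat > h.py <<'E'
from cell import *
import numpy as np, cv2
NAMES=["weight_66","weight_56","weight_46","weight_36","balance_wide","balance_narrow","blank","adapter"]
def ray(c,u,v):
    M=np.array(c["cam_to_world"]); d=np.array([(u-c["cx"])/c["fx"],-(v-c["cy"])/c["fy"],-1.])
    return M[:3,3],M[:3,:3]@d
def at(c,u,v,z):
    o,d=ray(c,u,v); return o+d*(z-o[2])/d[2]
def proj(c,p):
    M=np.array(c["cam_to_world"]); q=M[:3,:3].T@(np.array(p)-M[:3,3])
    return c["cx"]+c["fx"]*q[0]/-q[2], c["cy"]-c["fy"]*q[1]/-q[2]
def save(c,n): cv2.imwrite("pics/"+n+".png",c["frame"][:,:,::-1])
E
python3 - <<'E'
from h import *
s=get_state(); print(s["time_s"],s["eef_rot"],s["tcp_pos"])
for cn in ["top","scene"]:
    c=camera(cn); save(c,cn+"0"); print(cn,c["fx"],c["cx"],c["cy"],np.round(c["cam_to_world"],3).tolist())
    for n in NAMES:
        for r in look_for(cn,n)[:3]:
            b=r["bbox"]; z=.168 if 'bal' in n else .015
            print(n,round(r["p"],2),np.round(b,1),np.round(at(c,b[0]+b[2]/2,b[1]+b[3]/2,z),3))
E
```

```text
0.0 [-3.09061187e+00 -5.52592151e-01  6.97429966e-04] [ 0.23366607 -0.63260994  0.23025052]
top 442.2290397524445 255.55953826407296 190.97878707883777 [[-0.027, 0.975, -0.22, 0.345], [-1.0, -0.028, 0.002, 0.017], [-0.005, 0.22, 0.975, 1.035], [0.0, 0.0, 0.0, 1.0]]
weight_66 0.98 [215.1 179.7  27.8  25. ] [0.574 0.078 0.015]
weight_66 0.89 [214.7 131.2  24.7  25.5] [0.694 0.082 0.015]
weight_66 0.68 [282.6 233.6  15.5  17.5] [ 0.452 -0.061  0.015]
weight_56 0.98 [215.1 179.7  27.8  25. ] [0.574 0.078 0.015]
weight_56 0.89 [214.7 131.2  24.7  25.5] [0.694 0.082 0.015]
weight_56 0.68 [282.6 233.6  15.5  17.5] [ 0.452 -0.061  0.015]
weight_46 0.98 [215.1 179.7  27.8  25. ] [0.574 0.078 0.015]
weight_46 0.89 [214.7 131.2  24.7  25.5] [0.694 0.082 0.015]
weight_46 0.68 [282.6 233.6  15.5  17.5] [ 0.452 -0.061  0.015]
weight_36 0.98 [215.1 179.7  27.8  25. ] [0.574 0.078 0.015]
weight_36 0.89 [214.7 131.2  24.7  25.5] [0.694 0.082 0.015]
weight_36 0.68 [282.6 233.6  15.5  17.5] [ 0.452 -0.061  0.015]
balance_wide 0.94 [348.5 129.   90.5 101.8] [ 0.556 -0.263  0.168]
balance_narrow 0.62 [ 8
[... 760 characters left out ...]
87 0.015]
weight_46 0.77 [265.8 205.2  35.6  31.7] [0.587 0.083 0.015]
weight_46 0.7 [252.2 155.2  21.5  13.8] [ 0.471 -0.053  0.015]
weight_46 0.69 [237.1 248.5  28.2  25.2] [0.703 0.087 0.015]
weight_36 0.77 [265.8 205.2  35.6  31.7] [0.587 0.083 0.015]
weight_36 0.7 [252.2 155.2  21.5  13.8] [ 0.471 -0.053  0.015]
weight_36 0.69 [237.1 248.5  28.2  25.2] [0.703 0.087 0.015]
balance_wide 0.81 [ 91.6  87.2 110.8  95.9] [ 0.675 -0.182  0.168]
balance_narrow 0.72 [328.8 230.1 127.3 147.5] [0.722 0.34  0.168]
balance_narrow 0.51 [176.1 209.6  27.2  23.3] [0.78  0.025 0.168]
blank 0.87 [175.4 211.1  24.4  21.4] [ 0.705 -0.073  0.015]
adapter 0.51 [219.4 174.7  15.5  16.6] [ 0.573 -0.077  0.015]
```

```bash
python3 - <<'E'
import cv2
a=cv2.imread("pics/top0.png"); cv2.imwrite("pics/top0b.png",cv2.resize(a[100:280,60:460],None,fx=2,fy=2,interpolation=cv2.INTER_CUBIC))
a=cv2.imread("pics/scene0.png"); cv2.imwrite("pics/scene0b.png",cv2.resize(a[70:384,70:470],None,fx=1.9,fy=1.9,interpolation=cv2.INTER_CUBIC))
E
```

```text
(no output)
```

View pics/top0b.png

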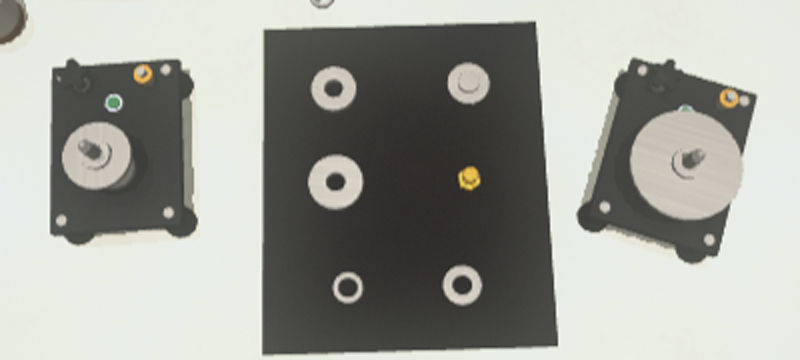

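View pics/scene0b.png

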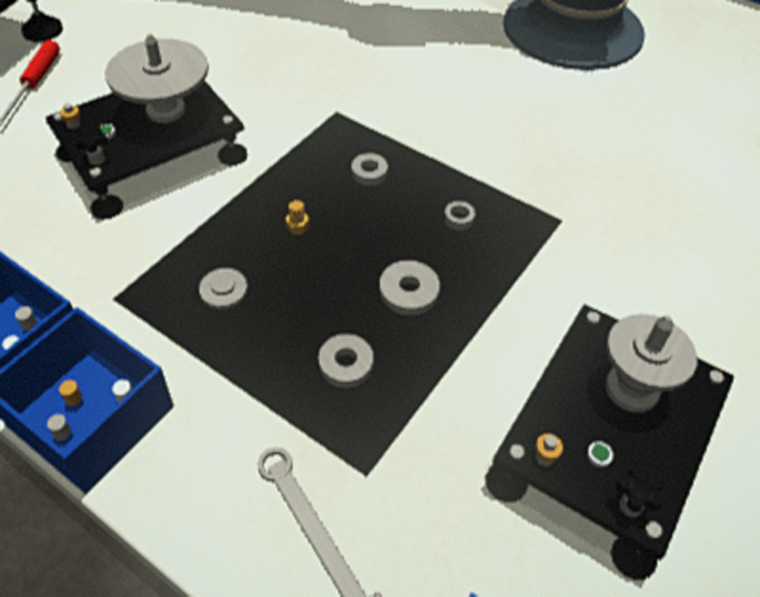

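The top view shows the 66, 56, 36 and 46 rings at full-image pixels (228,190), (227,144), (234,244) and (291,242). The blank is at (294,141) and the adapter at (295,189). The spindle tips are at (102,172) on the narrow balance (left) and (408,177) on the wide one (right). The scene view agrees. Next I'll refine these positions with silhouettes and spindle triangulation, then move.

```bash
cat >> h.py <<'E'
from scipy.optimize import least_squares
from scipy.spatial.transform import Rotation as R
def down(a): 
    f=(a+np.pi/2)/2; return np.pi*np.array([np.cos(f),np.sin(f),0])
def wproj(c,P):
    M=np.array(c["cam_to_world"]); q=(np.atleast_2d(P)-M[:3,3])@M[:3,:3]
    x,y,z=q[:,0],-q[:,1],-q[:,2]; r=np.hypot(x,y); t=np.arctan2(r,z)
    return np.c_[c["cx"]+c["fx"]*t*x/r, c["cy"]+c["fy"]*t*y/r]
def wat(c,u,v,z):
    M=np.array(c["cam_to_world"]); x=(u-c["cx"])/c["fx"]; y=(v-c["cy"])/c["fy"]; t=np.hypot(x,y)
    d=M[:3,:3]@np.array([np.sin(t)*x/t,-np.sin(t)*y/t,-np.cos(t)]); return M[:3,3]+d*(z-M[2,3])/d[2]
TH=np.linspace(0,2*np.pi,72)
def circ(x,y,r,z): return np.c_[x+r*np.cos(TH),y+r*np.sin(TH),0*TH+z]
def hullc(pts):
    h=cv2.convexHull(pts.astype(np.float32)); m=cv2.moments(h); return np.array([m["m10"],m["m01"]])/m["m00"],m["m00"]
E
python3 - <<'E'
from h import *
G={"66":(.574,.078),"56":(.694,.082),"36":(.45,.065),"46":(.452,-.061)}
for cn in ["top","scene"]:
    c=camera(cn); g=cv2.cvtColor(c["frame"],cv2.COLOR_RGB2GRAY); m=(g>105).astype(np.uint8)
    n,l,s,ce=cv2.connectedComponentsWithStats(m)
    pr=lambda P:np.array([proj(c,p) for p in P])
    for k,(x,y) in G.items():
        u=np.array(proj(c,(x,y,.01)))
        ok=[i for i in range(1,n) if 60<s[i,4]<1500]; i=min(ok,key=lambda i:np.hypot(*(ce[i]-u)))
        cs,_=cv2.findContours((l==i).astype(np.uint8),cv2.RETR_EXTERNAL,cv2.CHAIN_APPROX_NONE)
        f=np.zeros_like(m); cv2.drawContours(f,cs,-1,1,-1); mm=cv2.moments(f,True); cen=np.array([mm["m10"],mm["m01"]])/mm["m00"]
        r=int(k)/2000
        F=lambda p:hullc(np.r_[pr(circ(*p,r,0)),pr(circ(*p,r,.015))])[0]-cen
        q=least_squares(F,(x,y),diff_step=1e-3).x; print(cn,k,np.round(q,4),"area",mm["m00"],round(hullc(np.r_[pr(circ(*q,r,0)),pr(circ(*q,r,.015))])[1]))
top=camera("top");sc=camera("scene")
# spindle tips picked in the pictures
for n,a,b in [("narrow",(60+83/2,100+143/2),(70+664/1.9,70+322/1.9)),("wide",(60+698/2,100+154/2),(70+152/1.9,70+39/1.9))]:
    print(n,at(top,*a,.166),at(sc,*b,.166))
s=camera("wrist");print(s["fx"],np.round(s["cam_to_world"],3).tolist())
# hover over 66
a=np.arctan2(.08,.576); move_ptp([.576,.08,.22],down(a)); c=camera("wrist"); save(c,"w66")
st=get_state();print(st["time_s"],st["joints"],st["tcp_pos"])
E
```

```text
top 66 [0.5797 0.0827] area 600.0 628
top 56 [0.6968 0.0837] area 400.0 440
top 36 [0.4538 0.0702] area 188.0 201
top 46 [ 0.4528 -0.0622] area 309.0 326
scene 66 [0.5752 0.0794] area 628.0 765
scene 56 [0.6928 0.0803] area 567.0 692
scene 36 [0.449  0.0673] area 146.0 218
scene 46 [ 0.448  -0.0659] area 201.0 288
narrow [0.5907176  0.32852672 0.166     ] [0.59585964 0.32884407 0.166     ]
wide [ 0.56126978 -0.29541226  0.166     ] [ 0.56575403 -0.28896272  0.166     ]
297.3186396354542 [[0.346, 0.896, 0.28, 0.306], [-0.938, 0.33, 0.104, -0.606], [0.001, -0.299, 0.954, 0.374], [0.0, 0.0, 0.0, 1.0]]
3.9833 [ 0.37705047  0.43456138 -0.77917718  1.74211613  0.3379446   1.10456519
 -0.37408328] [0.57626017 0.07887186 0.21985772]
```

View pics/w66.png

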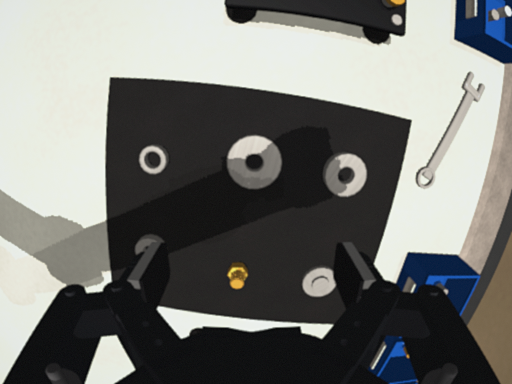

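In the wrist view, the 66 ring is at (254,162), the 36 at (152,160) and the 56 at (346,175), the last two partly shaded. The 46 is hidden behind the left finger. Next I'll convert these and check them against the top camera.

```bash
python3 - <<'E'
from h import *
c=camera("wrist"); print(wproj(c,[get_state()["tcp_pos"]]))
for n,u,v in [("66",255,162),("36",152,159.5),("56",346,175)]: print(n,wat(c,u,v,.015))
for n in ["weight_66","blank"]:
    for r in look_for("wrist",n)[:4]:
        b=r["bbox"]; print(n,round(r["p"],2),np.round(b,1),wat(c,b[0]+b[2]/2,b[1]+b[3]/2,.01))
# overlay with the top-camera estimates
im=c["frame"][:,:,::-1].copy()
for r,x,y in [(.033,.5797,.0827),(.028,.6968,.0837),(.018,.4538,.0702)]:
    cv2.polylines(im,[np.int32(wproj(c,circ(x,y,r,.015)).round())],True,(0,0,255),1)
    cv2.polylines(im,[np.int32(wproj(c,circ(x-.0022,y-.0018,r,.015)).round())],True,(0,255,0),1)
cv2.imwrite("pics/ov1.png",cv2.resize(im[100:250,110:400],None,fx=2.7,fy=2.7,interpolation=cv2.INTER_CUBIC))
E
```

```text
[[249.67734498 248.06253834]]
66 [0.58118077 0.08388393 0.015     ]
36 [0.45485029 0.07127686 0.015     ]
56 [0.69592992 0.08402477 0.015     ]
weight_66 0.84 [324.9 153.6  39.6  44.4] [0.69628593 0.08171422 0.01      ]
weight_66 0.8 [225.3 132.7  55.4  58.6] [0.57899796 0.082524   0.01      ]
weight_66 0.73 [141.9 145.7  24.4  28.1] [0.45606407 0.07005766 0.01      ]
weight_66 0.58 [135.6 236.   24.2  17.6] [ 0.44956265 -0.05141466  0.01      ]
blank 0.96 [295.  266.   39.6  32.4] [ 0.69193012 -0.07917014  0.01      ]
```

View pics/ov1.png

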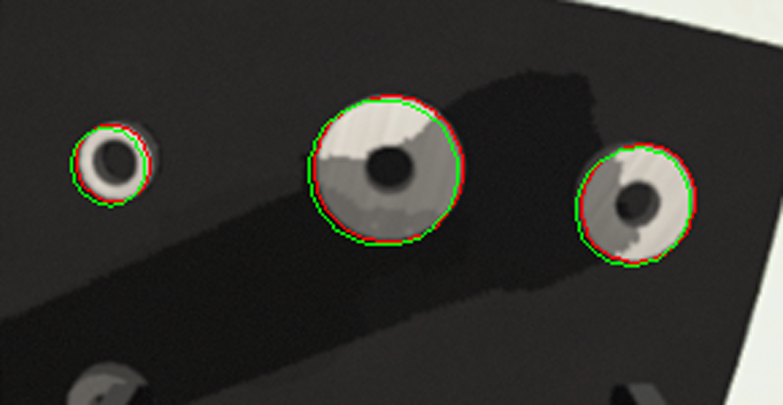

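The top-camera fits (red) match the ring edges in the wrist picture to about 1 mm. Next, a wrist look at each balance.

```bash
python3 - <<'E'
from h import *
out=[]
for n,x,y,r in [("narrow",.591,.3285,.037),("wide",.5615,-.294,.06)]:
    move_ptp([x,y,.27],down(np.arctan2(y,x))); c=camera("wrist"); save(c,"w"+n)
    np.savez("c_"+n,**{k:np.array(v) for k,v in c.items()})
    im=c["frame"][:,:,::-1].copy()
    u=wproj(c,[(x,y,.13)])[0].astype(int); u=np.clip(u,[75,75],[436,308])
    im=cv2.resize(im[u[1]-75:u[1]+75,u[0]-75:u[0]+75],None,fx=3,fy=3,interpolation=cv2.INTER_CUBIC)
    for rr,z in [(r,.124),(.016,.13),(.007,.16),(.0025,.168)]:
        p=(wproj(c,circ(x,y,rr,z))-u+75)*3+1; cv2.polylines(im,[np.int32(p.round())],True,(0,0,255),1)
    print(n,u,get_state()["tcp_pos"],get_state()["time_s"]); out.append(cv2.resize(im,(400,400)))
cv2.imwrite("pics/bal.png",np.hstack(out))
E
```

```text
narrow [250 177] [0.59213417 0.32575416 0.26930852] 5.1833
wide [250 182] [ 0.56223689 -0.29244248  0.27009079] 7.4583
```

View pics/bal.png

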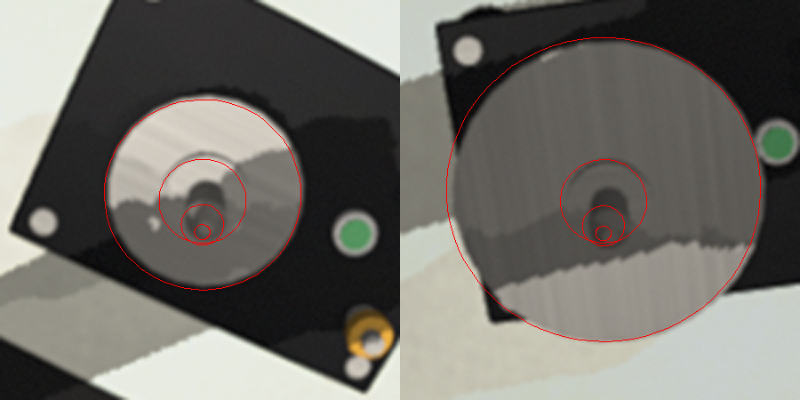

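The overlays fit both balances to within about 1.5 mm. The true discs sit slightly right of and above the red circles: about (+0.6,−1.1) px on the narrow and (+1.1,−0.8) px on the wide. I'll correct for that and pick weight_66.

```bash
cat >> h.py <<'E'
def back(g): return 57*(.9947-np.sqrt(1-(-.103+g*1000/114)**2))/1000
def hold(p,ori,v=.05):
    "line to p, then trim the steady tracking error once"
    p=np.array(p,float); move_linear(p,ori,v); sleep(.25); e=p-get_state()["tcp_pos"]
    if np.linalg.norm(e)>.0006: move_linear(p+e,ori,v); sleep(.25)
    print("at",np.round(get_state()["tcp_pos"]-p,4))
def pick(x,y,d):
    o=down(np.arctan2(y,x)); zg=.004-back(d)
    grip(min(.085,d+.016)); move_ptp([x,y,.12],o); move_linear([x,y,.04],o,.12); hold([x,y,zg],o,.04)
    grip(d-.01,60); sleep(.2); s=get_state(); print("gap",s["finger_gap"],"F",s["grip_force"],"tcp",s["tcp_pos"],s["time_s"])
    z=s["tcp_pos"][2]; move_linear([x,y,.06],o,.06); s=get_state(); print("lifted gap",s["finger_gap"],s["grip_force"],s["contact_force"]); return z
E
python3 - <<'E'
from h import *
for n,x,y,d in [("narrow",.591,.3285,(.6,-1.1)),("wide",.5615,-.294,(1.1,-.8))]:
    c=dict(np.load(f"c_{n}.npz")); u=wproj(c,[(x,y,.127)])[0]+d; print(n,wat(c,*u,.127))
s=get_state(); print(s["tcp_pos"],s["contact_force"])
x,y=.5797,.0827
print("zg",pick(x,y,.066))
move_linear([x,y,.27],None,.2); c=camera("wrist"); save(c,"held66")
E
```

```text
narrow [0.59097705 0.32977151 0.127     ]
wide [ 0.56285353 -0.29377341  0.127     ]
[ 0.56223689 -0.29244248  0.27009079] [-0.3048174   0.63912026 -0.76984523]
at [ 0.0001 -0.      0.0002]
gap 0.0642993427528383 F 63.51210158318281 tcp [ 0.57948058  0.08259844 -0.0015124 ] 11.975
lifted gap 0.0636341810291339 66.48768838495016 [-0.58248941  0.06303751 -3.02966489]
zg -0.0015124024729843213
```

View pics/held66.png

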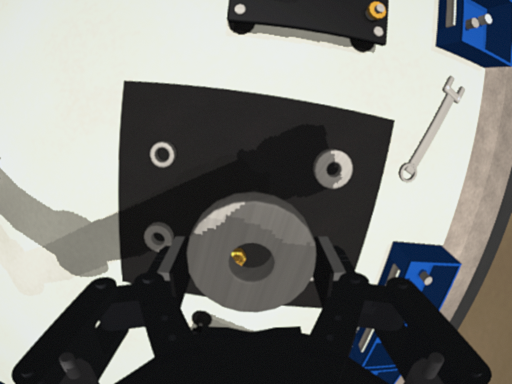

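The 66 ring is held between the fingers, with its bore seen at about (252,262). I'll measure its centre relative to the TCP using the outer edge and the bore.

```bash
python3 - <<'E'
from h import *
s=get_state(); t=s["tcp_pos"]; print(t,s["contact_force"],s["time_s"])
c=camera("wrist"); im=c["frame"][:,:,::-1].copy(); z=t[2]+.0015
u0,v0=160,180; im=cv2.resize(im[v0:v0+150,u0:u0+190],None,fx=4,fy=4,interpolation=cv2.INTER_CUBIC)
for r,h,col in [(.033,.015,(0,0,255)),(.011,.015,(0,0,255)),(.011,0,(0,255,0)),(.033,0,(0,255,0))]:
    p=(wproj(c,circ(t[0],t[1],r,z+h))-[u0,v0])*4+1.5; cv2.polylines(im,[np.int32(p.round())],True,col,1)
cv2.imwrite("pics/ovh66.png",im)
E
```

```text
[0.57889124 0.08229365 0.26847298] [-0.71241216 -0.87235909 -3.32927219] 14.4167
```

View pics/ovh66.png

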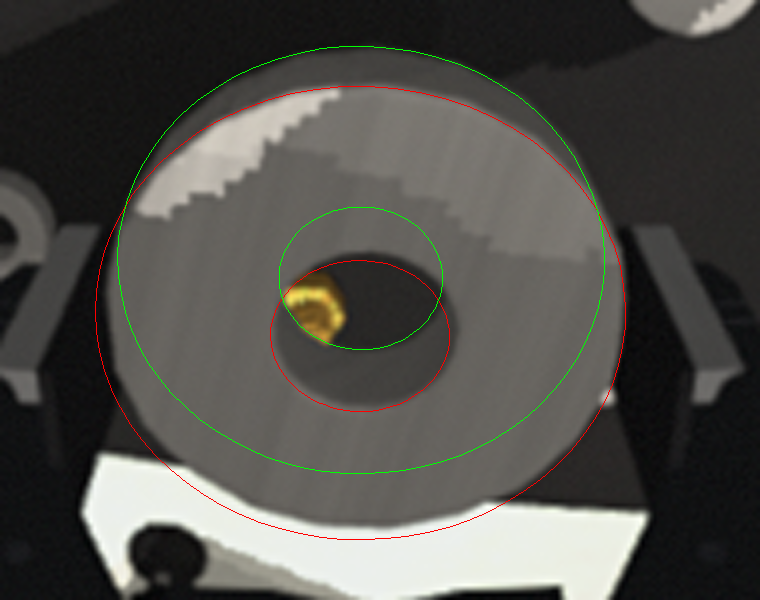

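The ring sits within about 1 mm of the TCP and level; the slightly smaller outer edge is its chamfer. Now I'll place it.

```bash
cat >> h.py <<'E'
B={"wide":np.array([.5625,-.294]),"narrow":np.array([.591,.3292])}
def place(b,zg,zs,d):
    x,y=B[b]; o=down(np.arctan2(y,x))
    move_ptp([x,y,zg+.22],o); hold([x,y,zg+.178],o,.08); f0=get_state()["contact_force"]; print("f0",f0)
    hit=move_linear([x,y,zg+zs+.004],o,.03,threshold=5); s=get_state(); print("hit",hit,s["tcp_pos"]-[x,y,zg],s["contact_force"]-f0)
    if hit: return False
    e=np.array([x,y,zg+zs+.004])-s["tcp_pos"]; e[:2]=0
    hit=move_linear(np.array([x,y,zg+zs-.001])+e,o,.01,threshold=2.5); sleep(.2); s=get_state(); print("seat",hit,s["tcp_pos"]-[x,y,zg],s["contact_force"]-f0,s["time_s"])
    return s["tcp_pos"][2]-zg-zs<.002
def release(d):
    s=get_state(); p=np.array(s["tcp_pos"]); grip(min(.085,d+.014)); sleep(.1); move_linear(p+[0,0,.09],None,.1); print("rel",get_state()["finger_gap"],get_state()["time_s"])
E
python3 - <<'E'
from h import *
if place("wide",-.0015,.130,.066): release(.066); c=camera("wrist"); save(c,"p66")
E
```

```text
at [-0.0003  0.0001 -0.0006]
f0 [ 0.42714853 -0.05188869 -3.4743795 ]
hit False [ 1.29843345e-04 -7.26258080e-05  1.34234015e-01] [-0.49090232 -0.10274287 -0.05420523]
seat True [ 3.17861373e-05 -5.56624511e-06  1.30065374e-01] [-0.49979834  0.45581277  9.20007454] 19.5417
rel 0.0802059701932733 21.0167
```

The ring seated at 130.07 mm. I'll check the picture and pick weight_56.

```bash
python3 - <<'E'
from h import *
x,y=.6963,.0838
move_linear(np.array(get_state()["tcp_pos"])+[0,0,.04],None,.15); move_ptp([x,y,.2],down(np.arctan2(y,x)))
print("zg",pick(x,y,.056)); move_linear([x,y,.24],None,.2)
c=camera("wrist"); a=cv2.imread("pics/p66.png"); b=c["frame"][:,:,::-1]
cv2.imwrite("pics/j2.png",cv2.resize(np.hstack([a[60:330,100:400],b[60:330,100:400]]),(800,360)))
E
```

```text
at [0.0001 0.     0.0002]
gap 0.052795965465613284 F 63.759477362036705 tcp [6.96688036e-01 8.40648059e-02 6.00168007e-04] 26.3667
lifted gap 0.053297393091831485 63.080986104905605 [-0.13730821  0.43561529 -2.9264084 ]
zg 0.0006001680074145151
```

View pics/j2.png

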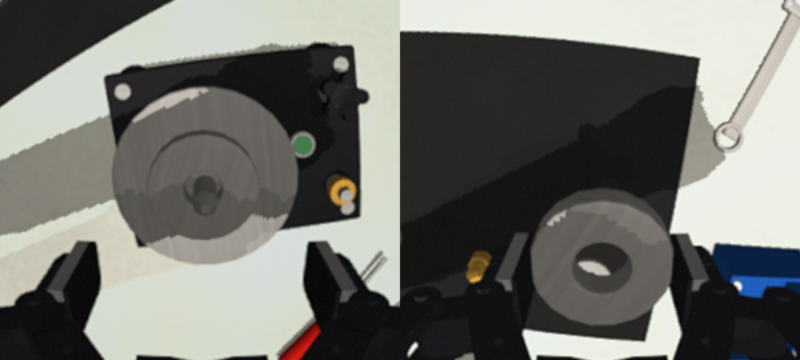

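The 66 ring lies flat around the spindle at (203,187) in the left panel. The 56 ring is held level on the right, with its bore at about (602,268). Next I'll place the 56, then pick the 46.

```bash
python3 - <<'E'
from h import *
if place("wide",.0006,.145,.056):
    release(.056); move_linear(np.array(get_state()["tcp_pos"])+[0,0,.03],None,.15); c=camera("wrist"); save(c,"p56")
    x,y=.4532,-.0620
    move_ptp([x,y,.2],down(np.arctan2(y,x))); c=camera("wrist"); a=cv2.imread("pics/p56.png"); b=c["frame"][:,:,::-1].copy()
    p=wproj(c,circ(x,y,.023,.015)); cv2.polylines(b,[np.int32(p.round())],True,(0,0,255),1)
    cv2.imwrite("pics/j3.png",cv2.resize(np.hstack([a[60:330,100:400],b[60:330,100:400]]),(800,360)))
    print(get_state()["tcp_pos"],get_state()["time_s"])
E
```

```text
at [-0.0003  0.0001 -0.0005]
f0 [ 1.04250484  0.36510613 -2.36991737]
hit False [ 1.87151038e-04 -9.99565591e-06  1.49257711e-01] [-1.61524849 -0.75887773 -0.27732312]
seat True [2.62092417e-05 6.61442122e-06 1.44935336e-01] [-1.56359632 -0.5620368   7.87367685] 33.275
rel 0.07026048345637526 34.7583
[ 0.45451648 -0.06338384  0.20038931] 36.2333
```

View pics/j3.png

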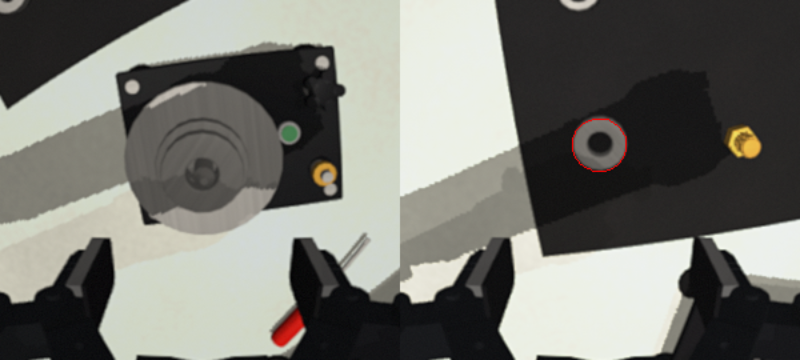

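The 56 ring is stacked flat on the 66, with the spindle at (202,175) in the left panel. The circle for the 46 ring matches it at (600,144) on the right. Now the 46.

```bash
python3 - <<'E'
from h import *
x,y=.4532,-.0620
z=pick(x,y,.046); print("zg",z); move_linear([x,y,.24],None,.2)
if place("narrow",z,.130,.046):
    release(.046); move_linear(np.array(get_state()["tcp_pos"])+[0,0,.03],None,.15); c=camera("wrist"); save(c,"p46")
    x,y=.4542,.0705
    move_ptp([x,y,.2],down(np.arctan2(y,x))); c=camera("wrist"); a=cv2.imread("pics/p46.png"); b=c["frame"][:,:,::-1].copy()
    p=wproj(c,circ(x,y,.018,.015)); cv2.polylines(b,[np.int32(p.round())],True,(0,0,255),1)
    cv2.imwrite("pics/j4.png",cv2.resize(np.hstack([a[60:330,100:400],b[60:330,100:400]]),(800,360)))
E
```

```text
at [ 0.0001 -0.0001  0.0002]
gap 0.04299069837515555 F 59.96903970837593 tcp [ 0.45318705 -0.06209291  0.00228055] 39.5917
lifted gap 0.042718956948815744 61.013182662427425 [ 0.32174088  1.11923958 -1.36964343]
zg 0.0022805462819487053
at [-0.0001 -0.0003 -0.0006]
f0 [ 0.60339242 -0.62026684 -1.63159817]
hit False [1.10100033e-04 5.37630488e-05 1.34244302e-01] [-1.27138152  0.90881941  0.46162114]
seat True [ 4.31769598e-05 -1.41650831e-05  1.30123285e-01] [-0.4276981   0.4339161   8.02128951] 46.9583
rel 0.060043704005715945 48.4333
```

View pics/j4.png

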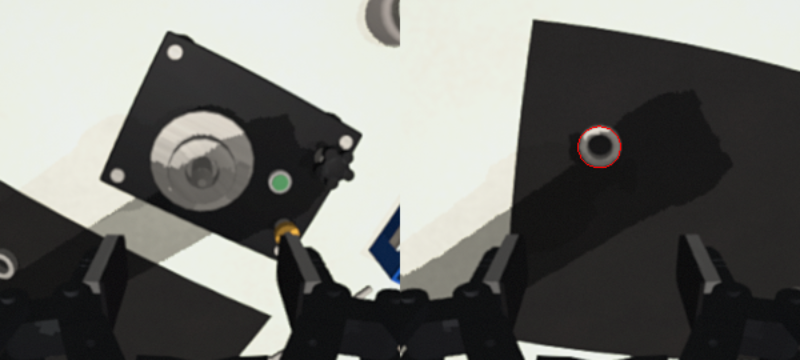

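The 46 ring is seated around the spindle at (203,168) in the left panel. The 36's circle matches it at (600,147). Now the last one.

```bash
python3 - <<'E'
from h import *
x,y=.4542,.0705
z=pick(x,y,.036); print("zg",z); move_linear([x,y,.24],None,.2)
if place("narrow",z,.145,.036):
    release(.036); move_linear(np.array(get_state()["tcp_pos"])+[0,0,.03],None,.15); c=camera("wrist"); save(c,"p36")
    move_ptp([.45,.12,.3],down(.26)); sleep(.3); b=camera("top")["frame"][:,:,::-1]; a=c["frame"][:,:,::-1]
    t=cv2.resize(b[105:265,70:450],(800,337)); w=cv2.resize(a[80:260,100:400],(400,240))
    im=np.zeros((577,800,3),np.uint8); im[:337]=t; im[337:,:400]=w; cv2.imwrite("pics/fin.png",im); print(get_state()["time_s"])
E
```

```text
at [ 0.0001 -0.      0.0002]
gap 0.03365618991039976 F 58.878272976726294 tcp [0.45427669 0.0704617  0.00361742] 53.3417
lifted gap 0.03374350500490169 59.66250188648701 [-0.12660627  0.4486675  -0.72721061]
zg 0.0036174156874269683
at [-0.0001 -0.0003 -0.0006]
f0 [-0.179442   -0.08497043 -1.85124198]
hit False [1.01681761e-04 1.29541534e-04 1.49252076e-01] [-0.16973003  0.53396375  1.72227257]
seat True [ 3.11784963e-05 -3.51122090e-06  1.45100277e-01] [-0.32870156  0.23145306  7.41694966] 59.775
rel 0.050045135520556845 61.2417
62.9833
```

View pics/fin.png

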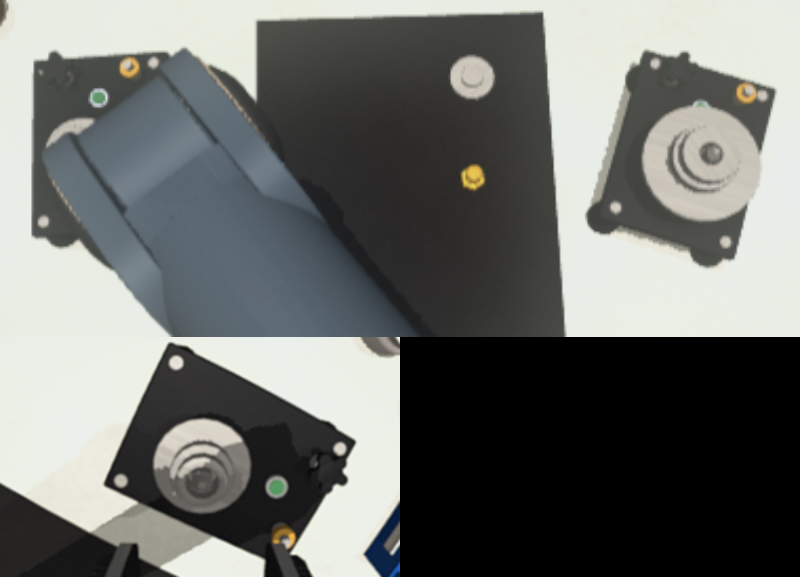

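Both stacks sit level and concentric, with the wide spindle at (711,153) and the narrow one at (203,480) in the wrist inset. The blank and adapter haven't moved, and the arm is clear of everything.

```bash
python3 -c "
from h import *
print(get_state()['contact_force']); print(close_job())"
```

```text
[0.16566967 0.06686607 0.18363007]
the job is handed in; nothing more can be done
None
```

I handed the job in at about 63 s: the 66 and 56 mm rings are on the wide balance and the 46 and 36 mm rings on the narrow one, all lowered onto their seats, with the blanking disc and adapter left in place; no verdict came back.

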